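Set out the tart dishes along the counter's display rail

TASK

Get the counter display ready: flip the red cam lever to free the wooden rail, push the rail fully home away from you, and flip the lever back fully to lock it there. Then push each tart dish across the counter onto the flat disc of its own colour, well centred on it; the dishes must stay upright and never be lifted off the counter. Leave the other things on the counter where they are; you may have to set right a dish that gets knocked.

Things in the scene. Friction and masses are not known exactly. Their poses are not given: they have to be found in the camera images.
- station: The display rail's fixed metalwork, origin on the counter surface. Its x axis points the way the rail slides out (away from the robot), y runs along the rail to the left, z up; turned by up to 0.06 rad from the world axes. 'Station' offsets elsewhere are in this frame. Runners are flush: nothing to climb. Lever bracket: station x 27 to 63, y 240 to 276, 54 mm high.
- rail (a joint): Dark wooden rail that backs the row of dishes: a bar 18 mm thick (x), station y -220 to 220 mm, from 3 to 33 mm above the counter, sliding along station x. Value in m: 0 = drawn in towards the robot (bar centre at station x = 0, lying across the marks), 0.090 = fully home, away from the robot. Free, it slides at about 3 N and stays where left; push anywhere on its near face.
- rail_face (a point): Middle of the rail's near face (that looks at the robot), 18 mm above the counter; moves with the rail. The rail's left end carries a low aluminium shoe (72 mm along x, station y 217 to 239, 27 mm high) that the lever's blade blocks.
- lever (a joint): Cam lever at the rail's left end: 12 mm round steel stem with a red ball knob. Value in rad: 0 = locked, leaning outwards to the left (+y) 34 degrees from upright; 1.2 = free, leaning inwards (-y) 34 degrees. Stays where left; 2 to 3 N sideways at the knob flips it. Locked, it keeps the rail at whichever end it stands (3 mm play); with the rail between its ends it cannot be locked.
- lever_knob (a point): Centre of the lever's red ball knob, 24 mm diameter. It swings about a pivot along station x at station x = 45, y = 245, z = 45 mm, at radius 60 mm: about 95 mm above the counter at either end of its swing, 105 mm when upright.
- dish_blue: Loose round blue tart dish, 80 mm diameter, straight wall 20 mm high, with a tart on it of at most 68 mm diameter, reaching to 48 mm above the counter; about 0.25 kg. Origin: centre of its underside. It may be absent (None).
- dish_green: Loose round green tart dish, 80 mm diameter, straight wall 20 mm high, with a tart on it of at most 68 mm diameter, reaching to 48 mm above the counter; about 0.25 kg. Origin: centre of its underside. It may be absent (None).
- dish_red: Loose round red tart dish, 80 mm diameter, straight wall 20 mm high, with a tart on it of at most 68 mm diameter, reaching to 48 mm above the counter; about 0.25 kg. Origin: centre of its underside. It may be absent (None).
- dish_yellow: Loose round yellow tart dish, 80 mm diameter, straight wall 20 mm high, with a tart on it of at most 68 mm diameter, reaching to 48 mm above the counter; about 0.25 kg. Origin: centre of its underside. It may be absent (None).
- mark_blue: Flat blue disc of 104 mm diameter on the counter, paper thin, the place for the blue dish. Origin: its centre. The four marks stand in a row along the rail at station x = 36 mm, 115 mm apart; their order varies. With the rail home its near face is 45 mm beyond the mark centres, so that a dish on its mark has 5 mm to spare.
- mark_green: Flat green disc of 104 mm diameter on the counter, paper thin, the place for the green dish. Origin: its centre. The four marks stand in a row along the rail at station x = 36 mm, 115 mm apart; their order varies. With the rail home its near face is 45 mm beyond the mark centres, so that a dish on its mark has 5 mm to spare.
- mark_red: Flat red disc of 104 mm diameter on the counter, paper thin, the place for the red dish. Origin: its centre. The four marks stand in a row along the rail at station x = 36 mm, 115 mm apart; their order varies. With the rail home its near face is 45 mm beyond the mark centres, so that a dish on its mark has 5 mm to spare.
- mark_yellow: Flat yellow disc of 104 mm diameter on the counter, paper thin, the place for the yellow dish. Origin: its centre. The four marks stand in a row along the rail at station x = 36 mm, 115 mm apart; their order varies. With the rail home its near face is 45 mm beyond the mark centres, so that a dish on its mark has 5 mm to spare.
- jam_jar: Bystander: jam jar with brass cap, 50 mm diameter, 60 mm high. Origin: centre of its underside.
- cream_cup: Bystander: white cup, 60 mm diameter, 60 mm high. Origin: centre of its underside.
- butter_dish: Bystander: white block-shaped butter dish 110 x 70 x 45 mm (x, y, z). Origin: centre of its underside.
- sugar_shaker: Bystander: glass shaker with steel cap, 60 mm diameter, 120 mm high. Origin: centre of its underside.
- spatula: Bystander: spatula lying flat on the counter along y, well to the left; under 30 mm high.
- loaf_tin: Bystander: dark steel tin with three doughnuts, 260 x 110 mm, 90 mm high in all. Origin: centre of its underside.
Mind the look-alikes: they are no part of the job. What is shaped like the dish_blue but purple or turquoise is not meant.

How it is judged:
By the outcome, as a careful person would: the job done as asked, in the order asked, and still so for the second after the job is handed in, with the robot touching nothing.
Of dish_blue, dish_green, dish_red, dish_yellow only 3 to 4 are there at a start; the rules pass over those that are not, and their reading is None.
At some moment in a run one of dish_blue, dish_green, dish_red, dish_yellow may be knocked a few centimetres aside while the robot is not near it.
It also fails if it takes over 210 s, if anything falls off the work surface, if the arm or the gripper's body presses on something with over 40 N, if the wrist force passes 120 N, or if a joint passes its speed limit or range.

ROBOT

A 6-joint arm with a two-finger parallel gripper is mounted at the origin on the work surface. World frame = base frame: x ahead of the robot, y to its left, z up, the work surface at z = 0. Lengths are in m, angles in rad, forces in N, time in s.
With the tool pointing down it reaches from about 0.375 to 0.9 m from the base axis. Payload 3.1 kg.
Tool frame: the origin (TCP) lies between the finger pads; the fingertips stand 19 mm ahead of it and the grasp point (between the pads) is the TCP; z points along the fingers, y is the line along which they close (so a half turn about z gives the same grasp; the last joint's range is limited). The gripper opens to 87 mm and grips with 3 to 60 N. Pads are 19 mm wide; open, the fingers measure 117 mm over their backs; the gripper's body (75 mm by 190 mm) begins 51 mm behind the grasp point.
Start: joints at [-1.379, 0.527, 1.433, -0, 1.181, -0.178], TCP at [0.226, -0.583, 0.242] pointing down, gripper open.
Joint ranges: [-3.08, 3.08], [-0.75, 2.2], [0.22, 2.44], [-1.43, 4.57], [0, 2.65], [-2.85, 2.85]. Speed limits (rad/s): [2.79, 2.79, 3.14, 3.14, 3.14, 3.14].

INTERFACE

Orientations are given as a unit quaternion [x, y, z, w].
In Python, from rig import telemetry, viewer, hand_in gives the robot as it stands. The module is installed in compiled form; this text tells all that it offers.
- The arm moves only by the shell command python3 -m creep 'ROWS' [FORCE]. ROWS is JSON, a list of rows, each an object with "translation": the shift along the tool's x, y, z in mm, a list of three; "roll": the turn about the tool's z in degrees; "gripper": the finger opening in mm, from 0 to 87. In form: [{"translation": [tx, ty, tz], "roll": roll, "gripper": gripper}, ...]. A call has 1 to 5 rows; each row is the pose to reach, as a shift and turn from the pose commanded when the call began, along the tool's axes at that moment; what a row does not reach only later rows make up. A row lasts 1/12 s, in which the tool goes at most 41.7 mm and 7.16 degrees, less where a joint would pass 70% of its speed; a pose out of reach is approached as far as the arm can. A call with a gripper value outside its range is refused whole. The fingers move at their own pace and stop on an object; FORCE is the grip in N (left out, the last holds). Time passes only in rows, so rows that repeat a pose let the fingers close. It gives the time, the measured TCP pose, the force, the opening and the grip force at its end, in the units of the state.
- telemetry.get_obs(): the state, without advancing time (a new reading comes with each control period).
- viewer.camera(name): name is "side" or "top" or "wrist"; returns the picture (480x640x3 uint8, blue, green, red); there is no depth.
- viewer.camera_info(name): a dict with "intrinsics" (3x3 intrinsics, pixels), "rvec" (rotation vector, rad) and "tvec" (3), from world to camera coordinates, as OpenCV has them; the wrist camera has in their place "hand_eye" (4x4, takes a point from camera to tool coordinates, whose origin is the TCP and whose axes are the flange's). Camera axes: x right, y down, z forward; pixel columns grow to the right and rows downward; lengths in m; the calibration is good to about 2 mm. The wrist camera is an equidistant fisheye: a pixel r from the principal point sees the ray r / f radians off the axis. A picture is of the moment at which its call begins: read the wrist's pose just before it. camera_info takes no time and is no camera call.
- hand_in(): hands the job in; it is judged then, once.
Trained networks look in the newest picture that a camera, given by its name, has taken for a name from the list of things; names that differ only in an ending like _2 or _b are one class to them, and where a whole thing is asked for, a point or a joint stands for the part that bears it (a point fixed in the world has none). Each returns a list of dicts, best first, with "p" (0 to 1); they miss things now and then, are a little off and sometimes report something else, mostly with a low value. They report only what shows in the picture. A call takes as long as a camera call. They do not tell look-alikes from the thing itself.
- viewer.recognise(camera, thing): "bbox" ([left, top, width, height] in pixels, round what is visible of it).
The state is a dict: "time": time; "q": joint angles; "joint_velocities": joint speeds; "joint_torque": joint torques, N m; "position": TCP position; "tool_rot": TCP orientation; "ft_force": force on the tool from outside, world axes, zero at the start; "moment": the same for the moment, N m; "grip_width": finger opening in m; "grip_force": force on a finger pad.
Only numpy, scipy, OpenCV 4.12 (cv2) and the standard library are available. Lean on these libraries where they do the work, as an engineer would, in place of code of your own. Each camera call takes 0.05 s, during which the arm holds its last target. There are 200 camera calls.

## Working session

There is one attempt and no reset: what is moved stays moved. The work goes in short steps, Python scripts to look and compute and a shell command to move; the robot and the scene stay as the last step left them, time stands still between calls to the robot, and variables do not carry over. Pictures are saved under pics/ and viewed, at most 14 in all, crops included, and the job is handed in when it is done.

```bash
mkdir -p pics; python3 - <<'E'
from rig import telemetry, viewer
import cv2
o=telemetry.get_obs(); print(o['time'],o['position'],o['tool_rot'],o['grip_width'])
for n in ('top','side'):
    cv2.imwrite(f'pics/{n}0.png',viewer.camera(n)); i=viewer.camera_info(n); print(n,i)
print(viewer.camera_info('wrist'))
E
```

```text
0.0 [ 0.22575344 -0.58205137  0.24055254] [ 9.82957269e-01  1.83830895e-01 -1.40970094e-05 -1.09995094e-03] 0.08704124624642379
top {'intrinsics': array([[490.12449613,   0.        , 320.1369295 ],
       [  0.        , 490.12449613, 236.44501886],
       [  0.        ,   0.        ,   1.        ]]), 'rvec': array([ 2.20712827, -2.14504494,  0.0808955 ]), 'tvec': array([-0.09005047,  0.52354517,  1.27385732])}
side {'intrinsics': array([[589.542619  ,   0.        , 317.03950704],
       [  0.        , 589.542619  , 235.31955983],
       [  0.        ,   0.        ,   1.        ]]), 'rvec': array([ 2.01901771, -0.79247444,  0.44737997]), 'tvec': array([-0.44147912,  0.21768417,  1.22520623])}
{'intrinsics': array([[371.64829954,   0.        , 321.936854  ],
       [  0.        , 371.64829954, 233.86325897],
       [  0.        ,   0.        ,   1.        ]]), 'hand_eye': array([[ 8.52052780e-04, -9.66384080e-01, -2.57101312e-01,
         6.97431318e-02],
       [ 9.99999613e-01,  7.67169663e-04,  4.30460277e-04,
        -4.73493442e-04],
       [-2.18749632e-04, -2.57101579e-01,  9.66384359e-01,
        -1.42842042e-01],
       [ 0.00000000e+00,  0.00000000e+00,  0.00000000e+00,
         1.00000000e+00]])}
```

View pics/top0.png

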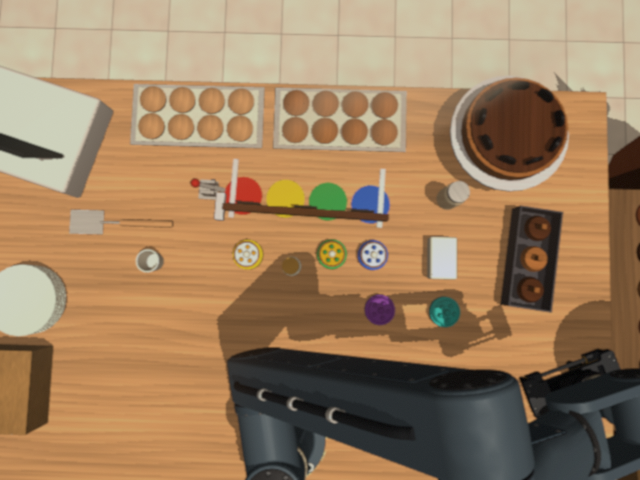

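View pics/side0.png

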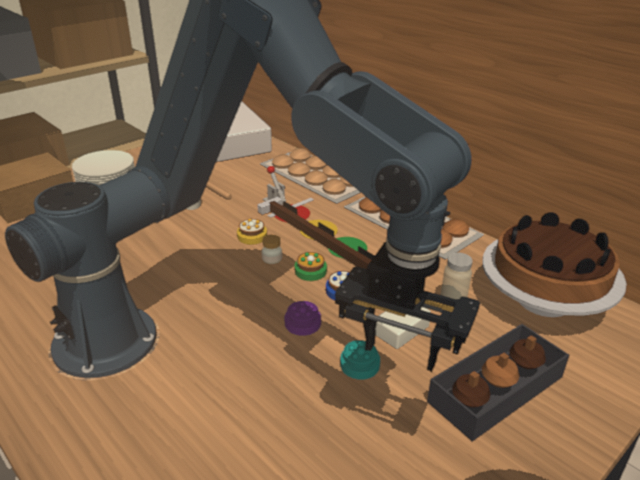

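The top view shows the red lever knob at (195,183), leaning left, so it is locked. The marks run red, yellow, green, blue from the left. The dishes are yellow (248,253), green (332,253) and blue (373,254), and I see no red one. The purple (379,309) and turquoise (444,312) dishes are look-alikes. The only other red things are the red mark (243,195) and the red ball, which I'll check in a crop.

```bash
cat > h.py <<'E'
from rig import telemetry, viewer
import cv2, numpy as np
from scipy.spatial.transform import Rotation as R
def w(cam,px,z):
    i=viewer.camera_info(cam); Rm=cv2.Rodrigues(i['rvec'])[0]; c=-Rm.T@i['tvec']
    px=np.atleast_2d(np.asarray(px,float)); r=np.c_[px,np.ones(len(px))]@np.linalg.inv(i['intrinsics']).T@Rm
    return c+r*((z-c[2])/r[:,2])[:,None]
def px(cam,p):
    i=viewer.camera_info(cam); return cv2.projectPoints(np.atleast_2d(np.asarray(p,float)),i['rvec'],i['tvec'],i['intrinsics'],None)[0][:,0]
def tool(p,o=None):   # world point -> shift in tool axes, mm
    o=o or telemetry.get_obs(); return np.round(1000*R.from_quat(o['tool_rot']).inv().apply(np.asarray(p)-o['position']),1)
def yaw(o=None):
    o=o or telemetry.get_obs(); x=R.from_quat(o['tool_rot']).apply([1,0,0]); return np.degrees(np.arctan2(x[1],x[0]))
HUE={'red':[(0,6),(174,180)],'yellow':[(22,34)],'green':[(50,75)],'blue':[(105,125)]}
def blobs(img,col,s=110,v=50,amin=25):
    h=cv2.cvtColor(img,cv2.COLOR_BGR2HSV); m=np.zeros(h.shape[:2],np.uint8)
    for a,b in HUE[col]: m|=cv2.inRange(h,(a,s,v),(b,255,255))
    n,l,st,c=cv2.connectedComponentsWithStats(m)
    return [(st[k].tolist(),c[k].round(1).tolist(),l==k) for k in range(1,n) if st[k][4]>=amin]
E
python3 - <<'E'
from h import *
t=cv2.imread('pics/top0.png')
for c in HUE:
    for st,ce,_ in blobs(t,c): 
        if st[1]<345: print(c,st,ce,w('top',ce,0)[0].round(3))
print('knob z95',w('top',(195,183),.095))
viewer.camera('top'); viewer.camera('side')
for n in ['lever_knob','dish_red','dish_blue','dish_green','dish_yellow','jam_jar']:
    for r in viewer.recognise('top',n)[:3]:
        b=np.array(r['bbox']); ce=b[:2]+b[2:]/2; print(n,round(r['p'],2),b.round(),w('top',ce,.095 if 'lev' in n else .02)[0].round(3))
for r in viewer.recognise('side','dish_red')[:4]: print('side red',r)
print(w('top',[(222,206),(387,217)],.033))
cv2.imwrite('pics/crop0.png',cv2.resize(t[140:340,130:480],None,fx=2.25,fy=2.25,interpolation=cv2.INTER_CUBIC))
E
```

```text
red [235, 177, 27, 27, 553] [247.5, 190.6] [0.647 0.125 0.   ]
red [191, 179, 9, 8, 51] [195.0, 182.6] [0.665 0.269 0.   ]
red [225, 183, 6, 20, 77] [227.4, 193.1] [0.638 0.18  0.   ]
red [234, 211, 15, 3, 32] [240.7, 212.0] [0.588 0.141 0.   ]
yellow [267, 180, 38, 28, 851] [285.0, 194.3] [0.639 0.023 0.   ]
yellow [277, 214, 15, 4, 43] [283.8, 215.2] [0.582 0.025 0.   ]
yellow [316, 239, 29, 26, 328] [331.4, 251.5] [ 0.488 -0.106  0.   ]
yellow [237, 240, 26, 29, 140] [254.8, 256.0] [0.47  0.099 0.   ]
green [310, 184, 36, 26, 784] [327.9, 197.4] [ 0.634 -0.093  0.   ]
blue [352, 186, 26, 27, 516] [365.8, 198.7] [ 0.633 -0.195  0.   ]
blue [384, 195, 5, 19, 61] [385.7, 204.6] [ 0.619 -0.249  0.   ]
knob z95 [[0.6458898  0.24305764 0.095     ]]
lever_knob 0.76 [193. 182.  30.  13.] [0.633 0.209 0.095]
lever_knob 0.25 [282. 256.  20.  19.] [ 0.446 -0.009  0.095]
dish_blue 0.94 [354. 241.  33.  30.] [ 0.48 -0.21  0.02]
dish_blue 0.86 [429. 294.  32.  33.] [ 0.34  -0.406  0.02 ]
dish_blue 0.68 [365. 298.  30.  25.] [ 0.336 -0.237  0.02 ]
dish_green 0.85 [316. 237.  32.  32.] [ 0.483 -0.107  0.02 ]
dish_green 0.61 [218. 192. 174.  28.] [ 0.604 -0.033  0.02 ]
dish_yellow 0.57 [232. 240.  34.  29.] [0.473 0.111 0.02 ]
dish_yellow 0.29 [354. 239.  34.  32.] [ 0.481 -0.21   0.02 ]
jam_jar 0.82 [281. 257.  21.  20.] [ 0.443 -0.003  0.02 ]
side red {'bbox': [191.0, 205.8, 7.3, 2.7], 'p': 0.46}
[[ 0.59805805  0.18556502  0.033     ]
 [ 0.58106651 -0.24909625  0.033     ]]
```

View pics/crop0.png

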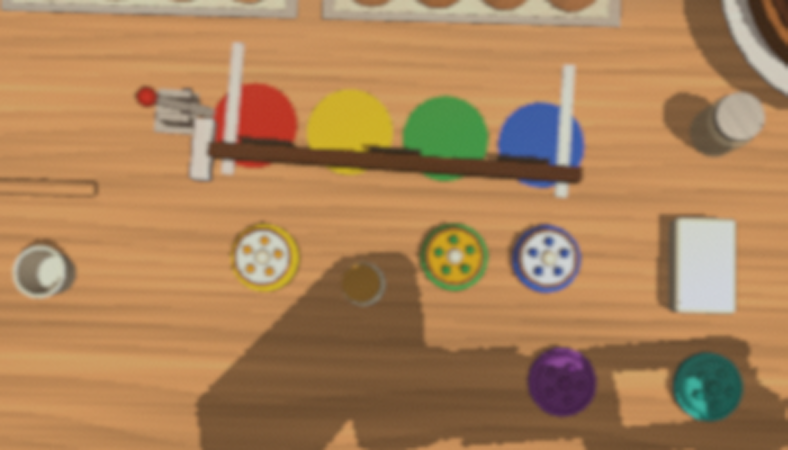

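The crop confirms this: locked red knob at top (195,183), three real dishes and two look-alikes. The station comes out at about (0.589,-0.032) with yaw -0.039 rad, which predicts the knob to within 2 mm. Now I head for the lever's outer side, closing the fingers on the way.

```bash
cat >> h.py <<'E'
TH=-0.039; O=np.array([.589,-.032])
def S(x,y,z): # station mm -> world m
    c,s=np.cos(TH),np.sin(TH); return np.array([O[0]+(x*c-y*s)/1000,O[1]+(x*s+y*c)/1000,z/1000])
def toS(p):
    c,s=np.cos(TH),np.sin(TH); d=(np.asarray(p)[:2]-O)*1000; return np.round([d[0]*c+d[1]*s,-d[0]*s+d[1]*c,p[2]*1000],1)
def go(*a):
    o=telemetry.get_obs(); print('t',round(o['time'],2),'st',toS(o['position']),'shift',tool(S(*a),o),'roll',round(yaw(o)-np.degrees(TH),2),'F',o['ft_force'].round(1),'tilt',R.from_quat(o['tool_rot']).apply([0,0,1]).round(4))
E
python3 -m creep '[{"translation":[30,-28,0],"roll":4.7,"gripper":0},{"translation":[60,-56,0],"roll":9.4,"gripper":0},{"translation":[90,-84,0],"roll":14,"gripper":0},{"translation":[120,-112,0],"roll":18.7,"gripper":0},{"translation":[150,-140,0],"roll":23.4,"gripper":0}]' 20
python3 -c "
from h import *
go(45,325,200)"
```

```text
time: 0.97
position: [0.3156, -0.3964, 0.2417]
tool_rot: [1.0, -0.022, 0.0, 0.0]
ft_force: [0.9, 0.3, 0.0]
grip_width: 0.0614
grip_force: 0.0
t 0.97 st [-259.  -374.7  241.7] shift [ 300.8 -701.1   41.6] roll -0.26 F [0.9 0.3 0. ] tilt [ 3.e-04 -3.e-04 -1.e+00]
```

```bash

python3 -m creep '[{"translation":[16,-38,0],"roll":0,"gripper":0},{"translation":[32,-76,0],"roll":0,"gripper":0},{"translation":[48,-114,0],"roll":0,"gripper":0},{"translation":[64,-152,0],"roll":0,"gripper":0},{"translation":[80,-190,0],"roll":0,"gripper":0}]'
python3 -m creep '[{"translation":[16,-38,0],"roll":0,"gripper":0},{"translation":[32,-76,0],"roll":0,"gripper":0},{"translation":[48,-114,0],"roll":0,"gripper":0},{"translation":[64,-152,0],"roll":0,"gripper":0},{"translation":[80,-190,0],"roll":0,"gripper":0}]'
python3 -m creep '[{"translation":[16,-38,0],"roll":0,"gripper":0},{"translation":[32,-76,0],"roll":0,"gripper":0},{"translation":[48,-114,0],"roll":0,"gripper":0},{"translation":[64,-152,0],"roll":0,"gripper":0},{"translation":[80,-190,0],"roll":0,"gripper":0}]'
python3 -c "
from h import *
go(45,325,100)"
```

```text
time: 1.38
position: [0.403, -0.2095, 0.2419]
tool_rot: [1.0, -0.02, 0.0, 0.0]
ft_force: [0.4, -0.1, -0.2]
grip_width: 0.028
grip_force: 0.0
time: 1.8
position: [0.4904, -0.0224, 0.2419]
tool_rot: [1.0, -0.019, 0.0, 0.0]
ft_force: [0.8, -0.7, -0.2]
grip_width: 0.0015
grip_force: 0.0
time: 2.22
position: [0.5775, 0.1645, 0.2417]
tool_rot: [1.0, -0.019, 0.0, 0.0]
ft_force: [0.1, 0.1, -0.0]
grip_width: 0.0003
grip_force: 0.0
t 2.22 st [-19.2 195.9 241.7] shift [  64.2 -129.   141.7] roll 0.05 F [ 0.1  0.1 -0. ] tilt [ 4.e-04 -2.e-04 -1.e+00]
```

```bash

python3 -m creep '[{"translation":[16,-32,0],"roll":0,"gripper":0},{"translation":[32,-64,0],"roll":0,"gripper":0},{"translation":[48,-97,0],"roll":0,"gripper":0},{"translation":[64,-129,0],"roll":0,"gripper":0},{"translation":[64,-129,35],"roll":0,"gripper":0}]'
python3 -m creep '[{"translation":[0,0,30],"roll":0,"gripper":0},{"translation":[0,0,60],"roll":0,"gripper":0},{"translation":[0,0,90],"roll":0,"gripper":0},{"translation":[0,0,106],"roll":0,"gripper":0},{"translation":[0,0,106],"roll":0,"gripper":0}]'
python3 - <<'E'
from h import *
go(45,238,100)
t=viewer.camera('top'); cv2.imwrite('pics/t1.png',t)
for st,ce,_ in blobs(t,'red'): print(st,ce,toS(w('top',ce,.095)[0]))
i=viewer.camera('wrist'); cv2.imwrite('pics/w1.png',i)
E
```

```text
time: 2.63
position: [0.6541, 0.2968, 0.2145]
tool_rot: [1.0, -0.017, 0.011, -0.005]
ft_force: [1.1, 0.8, 1.7]
grip_width: 0.0003
grip_force: 0.0
time: 3.05
position: [0.6425, 0.2879, 0.0952]
tool_rot: [1.0, -0.019, -0.005, 0.001]
ft_force: [-0.8, 0.9, 0.2]
grip_width: 0.0002
grip_force: 0.0
t 3.05 st [ 41.  321.7  95.2] shift [ 4.  83.7 -4.5] roll 0.02 F [-0.8  0.9  0.2] tilt [-0.0098 -0.0027 -0.9999]
[235, 177, 27, 27, 553] [247.4, 190.6] [ 35.6 143.8  95. ]
[225, 183, 6, 20, 78] [227.5, 192.8] [ 26.7 193.3  95. ]
[234, 211, 15, 3, 32] [240.4, 212.0] [-19.5 157.   95. ]
```

View pics/w1.png

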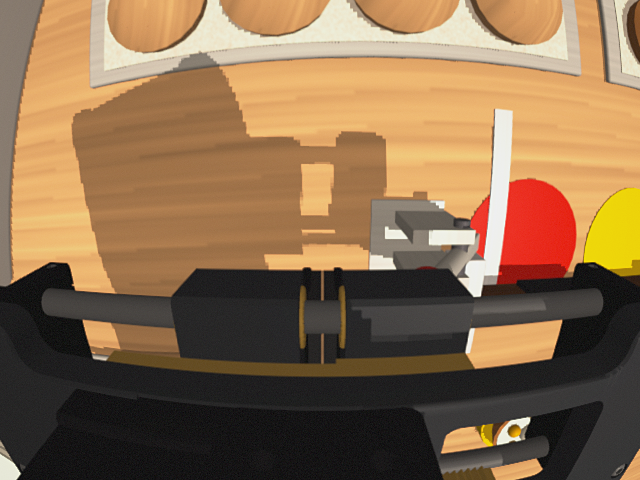

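The wrist view shows the lever and its red knob at about (430,268), right of the closed fingers, so I can sweep in towards -y.

```bash

python3 -m creep '[{"translation":[4,20,-3],"roll":0,"gripper":0},{"translation":[4,35,-3],"roll":0,"gripper":0},{"translation":[4,50,-3],"roll":0,"gripper":0},{"translation":[4,62,-3],"roll":0,"gripper":0},{"translation":[4,72,-3],"roll":0,"gripper":0}]'
python3 -m creep '[{"translation":[0,5,0],"roll":0,"gripper":0},{"translation":[0,10,0],"roll":0,"gripper":0},{"translation":[0,14,0],"roll":0,"gripper":0},{"translation":[0,14,0],"roll":0,"gripper":0}]'
python3 - <<'E'
from h import *
go(45,238,100)
t=viewer.camera('top'); cv2.imwrite('pics/t2.png',t)
for st,ce,_ in blobs(t,'red',amin=8): print(st,ce,toS(w('top',ce,.095)[0]))
s=viewer.camera('side');cv2.imwrite('pics/s2.png',s)
print('side exp free',px('side',S(45,211.5,95)),'locked',px('side',S(45,278.5,95)))
for st,ce,_ in blobs(s,'red',amin=8): print(st,ce)
E
```

```text
time: 3.57
position: [0.6483, 0.2156, 0.1056]
tool_rot: [1.0, -0.02, 0.002, -0.0]
ft_force: [1.1, 2.8, 2.7]
grip_width: 0.0001
grip_force: 1.1
time: 3.9
position: [0.6465, 0.202, 0.1032]
tool_rot: [1.0, -0.02, -0.0, 0.0]
ft_force: [1.1, 0.7, -0.1]
grip_width: 0.0004
grip_force: 0.6
t 3.9 st [ 48.3 236.  103.2] shift [-3.3 -2.   3.2] roll -0.01 F [ 1.1  0.7 -0.1] tilt [-6.e-04 -3.e-04 -1.e+00]
[235, 177, 27, 27, 477] [248.9, 191.5] [ 33.6 139.8  95. ]
[217, 181, 7, 4, 24] [220.2, 182.6] [ 51.4 213.8  95. ]
[225, 192, 5, 12, 40] [227.2, 197.4] [ 15.1 193.1  95. ]
[234, 211, 15, 3, 34] [240.6, 212.0] [-19.5 156.5  95. ]
side exp free [[283.79956099 176.84482354]] locked [[269.41306996 168.79923407]]
[280, 172, 8, 8, 52] [283.5, 175.6]
[295, 205, 15, 14, 137] [302.5, 211.6]
[275, 215, 10, 7, 25] [279.2, 217.9]
```

Side view has the knob at (283.5,175.6), where the free position is predicted to be (283.8,176.8), so the lever is free. Next I lift and go to the rail's near face.

```bash

python3 -m creep '[{"translation":[0,-4,-35],"roll":0,"gripper":0},{"translation":[-8,10,-50],"roll":0,"gripper":0},{"translation":[-24,48,-50],"roll":0,"gripper":0},{"translation":[-40,86,-50],"roll":0,"gripper":0},{"translation":[-56,124,-50],"roll":0,"gripper":0}]'
python3 -m creep '[{"translation":[-16,34,0],"roll":0,"gripper":0},{"translation":[-30,68,0],"roll":0,"gripper":0},{"translation":[-42,102,0],"roll":0,"gripper":0},{"translation":[-42,102,25],"roll":0,"gripper":0},{"translation":[-42,102,50],"roll":0,"gripper":0}]'
python3 -c "
from h import *
go(-48,10,30)"
```

```text
time: 4.42
position: [0.5844, 0.0803, 0.1536]
tool_rot: [1.0, -0.018, -0.001, 0.001]
ft_force: [0.0, -1.8, 0.1]
grip_width: 0.0005
grip_force: 0.0
time: 4.83
position: [0.54, -0.0219, 0.1043]
tool_rot: [1.0, -0.021, 0.001, 0.001]
ft_force: [-0.2, 0.9, 0.0]
grip_width: 0.0001
grip_force: 0.0
t 4.83 st [-49.3   8.2 104.3] shift [ 1.1 -1.9 74.3] roll -0.14 F [-0.2  0.9  0. ] tilt [ 0.0023 -0.0016 -1.    ]
```

```bash

python3 -m creep '[{"translation":[0,0,30],"roll":0,"gripper":0},{"translation":[0,0,55],"roll":0,"gripper":0},{"translation":[0,0,72],"roll":0,"gripper":0},{"translation":[10,0,72],"roll":0,"gripper":0},{"translation":[22,0,72],"roll":0,"gripper":0}]'
python3 -m creep '[{"translation":[15,0,0],"roll":0,"gripper":0},{"translation":[30,0,0],"roll":0,"gripper":0},{"translation":[45,0,0],"roll":0,"gripper":0},{"translation":[60,0,0],"roll":0,"gripper":0},{"translation":[75,0,0],"roll":0,"gripper":0}]'
python3 -m creep '[{"translation":[5,0,0],"roll":0,"gripper":0},{"translation":[10,0,0],"roll":0,"gripper":0},{"translation":[15,0,0],"roll":0,"gripper":0},{"translation":[18,0,0],"roll":0,"gripper":0},{"translation":[18,0,0],"roll":0,"gripper":0}]'
python3 - <<'E'
from h import *
go(71.5,10,30)
E
```

```text
time: 5.25
position: [0.559, -0.0196, 0.0293]
tool_rot: [1.0, -0.019, -0.004, -0.0]
ft_force: [0.5, 0.8, 0.4]
grip_width: 0.0004
grip_force: 0.0
time: 5.67
position: [0.6326, -0.0227, 0.0301]
tool_rot: [1.0, -0.018, -0.006, -0.0]
ft_force: [-6.4, -1.9, 1.1]
grip_width: 0.0008
grip_force: 2.8
time: 6.08
position: [0.6546, -0.0236, 0.031]
tool_rot: [1.0, -0.019, -0.001, -0.0]
ft_force: [-3.0, -0.9, -2.0]
grip_width: 0.0005
grip_force: 1.3
t 6.08 st [65.2 11.  31. ] shift [6.3 1.  1. ] roll 0.02 F [-3.  -0.9 -2. ] tilt [-1.1e-03  4.0e-04 -1.0e+00]
```

Now press in small steps until the force rises.

```bash

python3 -m creep '[{"translation":[2,0,0],"roll":0,"gripper":0},{"translation":[4,0,0],"roll":0,"gripper":0},{"translation":[6,0,0],"roll":0,"gripper":0},{"translation":[6,0,0],"roll":0,"gripper":0}]'
python3 -m creep '[{"translation":[2,0,0],"roll":0,"gripper":0},{"translation":[4,0,0],"roll":0,"gripper":0},{"translation":[4,0,0],"roll":0,"gripper":0}]'
python3 - <<'E'
from h import *
go(71.5,10,30)
E
```

```text
time: 6.42
position: [0.6608, -0.0238, 0.0315]
tool_rot: [1.0, -0.019, -0.0, -0.0]
ft_force: [-2.9, 1.0, -2.6]
grip_width: 0.0003
grip_force: 1.6
time: 6.67
position: [0.661, -0.0238, 0.0315]
tool_rot: [1.0, -0.019, -0.005, -0.0]
ft_force: [-9.7, -0.7, 3.9]
grip_width: 0.0003
grip_force: 5.1
t 6.67 st [71.6 11.  31.5] shift [-0.1  1.   1.5] roll 0.07 F [-9.7 -0.7  3.9] tilt [-9.3e-03  8.0e-04 -1.0e+00]
```

Rail home: TCP stopped at x=71.6, where 71.5 was expected, with the force rising. Next I go round to the lever's inner side.

```bash

python3 -m creep '[{"translation":[-20,0,0],"roll":0,"gripper":0},{"translation":[-28,0,-36],"roll":0,"gripper":0},{"translation":[-28,0,-75],"roll":0,"gripper":0},{"translation":[-28,-35,-90],"roll":0,"gripper":0},{"translation":[-28,-73,-90],"roll":0,"gripper":0}]'
python3 -m creep '[{"translation":[0,-35,0],"roll":0,"gripper":0},{"translation":[0,-70,0],"roll":0,"gripper":0},{"translation":[0,-76,0],"roll":0,"gripper":0},{"translation":[0,-76,15],"roll":0,"gripper":0},{"translation":[0,-76,18],"roll":0,"gripper":0}]'
python3 -c "
from h import *
go(45,252,102)"
```

```text
time: 7.08
position: [0.6467, 0.0477, 0.1286]
tool_rot: [1.0, -0.022, 0.009, 0.001]
ft_force: [0.1, 0.7, -0.4]
grip_width: 0.0006
grip_force: 0.0
time: 7.5
position: [0.6439, 0.1269, 0.1036]
tool_rot: [1.0, -0.018, 0.002, -0.0]
ft_force: [-1.2, 0.1, 0.3]
grip_width: 0.0001
grip_force: 0.0
t 7.5 st [ 48.7 160.9 103.6] shift [ -3.5 -91.1   1.6] roll 0.14 F [-1.2  0.1  0.3] tilt [ 3.7e-03  1.0e-04 -1.0e+00]
```

```bash

python3 -m creep '[{"translation":[-3,-20,2],"roll":0,"gripper":0},{"translation":[-3,-35,2],"roll":0,"gripper":0},{"translation":[-3,-50,2],"roll":0,"gripper":0},{"translation":[-3,-65,2],"roll":0,"gripper":0},{"translation":[-3,-80,2],"roll":0,"gripper":0}]'
python3 -m creep '[{"translation":[0,-6,0],"roll":0,"gripper":0},{"translation":[0,-11,0],"roll":0,"gripper":0},{"translation":[0,-13,0],"roll":0,"gripper":0},{"translation":[0,-13,0],"roll":0,"gripper":0}]'
python3 - <<'E'
from h import *
go(45,252,102)
t=viewer.camera('top'); cv2.imwrite('pics/t3.png',t)
for st,ce,_ in blobs(t,'red',amin=8): print(st,ce,toS(w('top',ce,.095)[0]))
s=viewer.camera('side')
print('side exp free',px('side',S(45,211.5,95)),'locked',px('side',S(45,278.5,95)))
for st,ce,_ in blobs(s,'red',amin=8): print(st,ce)
E
```

```text
time: 7.92
position: [0.6445, 0.2064, 0.1029]
tool_rot: [1.0, -0.02, 0.002, -0.0]
ft_force: [1.8, -3.1, -0.3]
grip_width: 0.0004
grip_force: 1.2
time: 8.25
position: [0.6431, 0.2192, 0.1013]
tool_rot: [1.0, -0.019, -0.0, -0.0]
ft_force: [1.1, -0.6, 0.8]
grip_width: 0.0005
grip_force: 0.5
t 8.25 st [ 44.3 253.1 101.3] shift [ 0.7  1.1 -0.7] roll 0.04 F [ 1.1 -0.6  0.8] tilt [-3.e-04  2.e-04 -1.e+00]
[234, 178, 28, 36, 795] [246.7, 195.7] [ 22.6 144.5  95. ]
[224, 194, 6, 13, 45] [226.8, 199.1] [ 10.7 193.7  95. ]
side exp free [[283.79956099 176.84482354]] locked [[269.41306996 168.79923407]]
[268, 167, 3, 6, 14] [269.0, 169.8]
[275, 204, 17, 8, 37] [282.6, 207.0]
[275, 205, 35, 17, 377] [294.2, 214.4]
```

```bash

python3 -m creep '[{"translation":[0,-2,0],"roll":0,"gripper":0},{"translation":[0,-4,0],"roll":0,"gripper":0},{"translation":[0,-4,0],"roll":0,"gripper":0}]'
python3 -m creep '[{"translation":[0,-2,0],"roll":0,"gripper":0},{"translation":[0,-3,0],"roll":0,"gripper":0},{"translation":[0,-3,0],"roll":0,"gripper":0}]'
python3 - <<'E'
from h import *
go(45,252,102)
E
```

```text
time: 8.6
position: [0.643, 0.2202, 0.1012]
tool_rot: [1.0, -0.019, -0.001, 0.002]
ft_force: [-0.2, -7.3, 0.2]
grip_width: 0.0003
grip_force: 3.2
time: 8.85
position: [0.6431, 0.2209, 0.1011]
tool_rot: [1.0, -0.019, -0.001, 0.004]
ft_force: [0.1, -13.6, 2.4]
grip_width: -0.0
grip_force: 5.6
t 8.85 st [ 44.2 254.8 101.1] shift [ 0.8  2.8 -0.8] roll 0.08 F [  0.1 -13.6   2.4] tilt [-0.0027 -0.0084 -1.    ]
```

The lever stopped at y=254.8 mm with 13 N, so it is locked. I retreat up and to the left for a clear look.

```bash

python3 -m creep '[{"translation":[0,15,0],"roll":0,"gripper":0},{"translation":[0,15,-40],"roll":0,"gripper":0},{"translation":[-20,15,-75],"roll":0,"gripper":0},{"translation":[-55,0,-75],"roll":0,"gripper":0},{"translation":[-80,-30,-75],"roll":0,"gripper":0}]'
python3 -m creep '[{"translation":[-30,-25,0],"roll":0,"gripper":0},{"translation":[-60,-50,0],"roll":0,"gripper":0},{"translation":[-90,-70,0],"roll":0,"gripper":0},{"translation":[-90,-70,0],"roll":0,"gripper":0}]'
cat >> h.py <<'E'
from scipy.optimize import least_squares
def disc(t,c0,col,z,r,s=110):
    # circle of known radius r (m), near world c0 at height z: fit by rim of hue mask
    m=np.zeros(t.shape[:2],bool)
    for _,_,k in blobs(t,col,s=s,amin=3): m|=k
    v,u=np.nonzero(m); P=w('top',np.c_[u,v],z)[:,:2]; P=P[np.linalg.norm(P-c0[:2],axis=1)<r+.012]
    if len(P)<15: return None
    h=cv2.convexHull(P.astype(np.float32)*1000)[:,0]/1000
    f=least_squares(lambda c:np.linalg.norm(h-c,axis=1)-r,P.mean(0),loss='soft_l1',f_scale=.002)
    return f.x, np.abs(f.fun).mean()*1000, len(P)
def scene(t):
    for c,y in zip(['red','yellow','green','blue'],[172.5,57.5,-57.5,-172.5]):
        d=disc(t,S(36,y,0),c,0,.052)
        print('mark',c,d and (toS([*d[0],0])[:2],d[1].round(1),d[2]))
    for n in ['blue','green','yellow']:
        for r in viewer.recognise('top','dish_'+n)[:2]:
            b=np.array(r['bbox']); ce=w('top',b[:2]+b[2:]/2,.02)[0]; d=disc(t,ce,n,.02,.04,s=90)
            print('dish',n,round(r['p'],2),toS(ce)[:2],'fit',d and (toS([*d[0],0])[:2],d[1].round(1),d[2]))
E
python3 - <<'E'
from h import *
t=viewer.camera('top'); cv2.imwrite('pics/t4.png',t); go(0,0,200); scene(t)
for st,ce,_ in blobs(t,'red',amin=8): print(st,ce,toS(w('top',ce,.095)[0]))
cv2.imwrite('pics/c4.png',cv2.resize(t[140:340,130:480],None,fx=2.25,fy=2.25,interpolation=cv2.INTER_CUBIC))
E
```

```text
time: 9.27
position: [0.5647, 0.257, 0.1791]
tool_rot: [1.0, -0.022, 0.001, -0.001]
ft_force: [-0.3, 0.5, -1.7]
grip_width: 0.0005
grip_force: 0.0
time: 9.6
position: [0.4702, 0.3353, 0.1763]
tool_rot: [1.0, -0.017, -0.004, -0.0]
ft_force: [-0.7, -0.6, 0.4]
grip_width: 0.0002
grip_force: 0.0
t 9.65 st [-129.6  361.3  176.5] shift [128.  361.9 -24.1] roll 0.25 F [ 0.3 -0.2  0.3] tilt [-3.1e-03  7.0e-04 -1.0e+00]
mark red (array([ 39.5, 172.1]), np.float64(1.8), 890)
mark yellow (array([37.7, 54.5]), np.float64(1.6), 1122)
mark green (array([ 38.6, -57. ]), np.float64(2.9), 1034)
mark blue (array([  39.3, -173.7]), np.float64(3.3), 809)
dish blue 0.73 [-244.7 -214.6] fit None
dish blue 0.69 [-102.7 -183.9] fit (array([ -97. , -186.8]), np.float64(6.8), 56)
dish green 0.64 [-102.7  -82.8] fit (array([-100.7,  -75.6]), np.float64(7.9), 20)
dish yellow 0.6 [-125.5  138.4] fit (array([-120.5,  144. ]), np.float64(1.0), 133)
[191, 179, 9, 8, 52] [195.0, 182.6] [ 47.1 277.2  95. ]
[234, 178, 28, 36, 790] [246.7, 195.8] [ 22.4 144.5  95. ]
[224, 183, 7, 24, 100] [227.1, 193.7] [ 24.4 194.1  95. ]
```

View pics/c4.png

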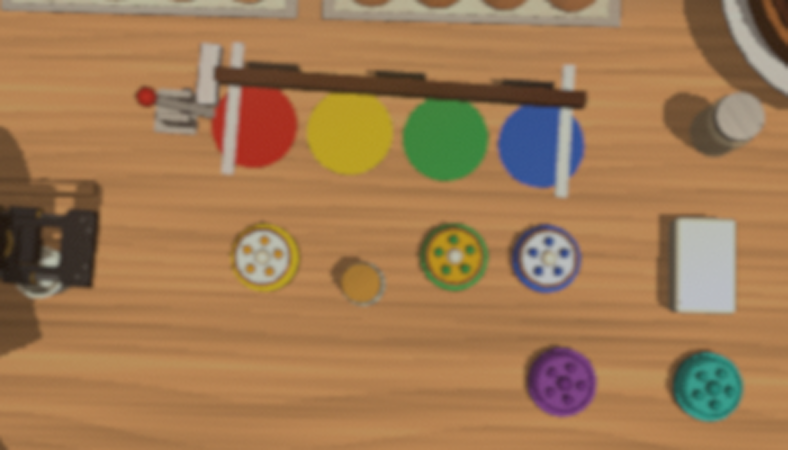

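The rail is home and the lever locked, with the knob at top (195,183) matching station y 277. Dish centres in the full picture are yellow (247.8,254.2), green (331.8,254.2) and blue (372.7,254.7); no red dish is there. I'll push each dish with the two fingers open 60 mm as a V behind it.

```bash

python3 -m creep '[{"translation":[-15,40,0],"roll":0,"gripper":60},{"translation":[-25,80,0],"roll":0,"gripper":60},{"translation":[-35,120,0],"roll":0,"gripper":60},{"translation":[-40,160,0],"roll":0,"gripper":60},{"translation":[-45,200,0],"roll":0,"gripper":60}]'
python3 - <<'E'
from h import *
print([toS(p) for p in w('top',[(247.8,254.2),(331.8,254.2),(372.7,254.7)],.02)],'jar',toS(w('top',(291,265.5),.06)[0]))
go(-180,140,25)
E
```

```text
time: 10.22
position: [0.4252, 0.1317, 0.1767]
tool_rot: [1.0, -0.02, 0.001, -0.0]
ft_force: [1.2, -0.2, -0.8]
grip_width: 0.0265
grip_force: 0.0
[array([-121. ,  141.8,   20. ]), array([-106.1,  -79.4,   20. ]), array([-100.1, -186.9,   20. ])] jar [-143.7   23.2   60. ]
t 10.22 st [-170.   157.1  176.7] shift [-10.1  17.2 151.7] roll -0.07 F [ 1.2 -0.2 -0.8] tilt [ 1.2e-03  2.0e-04 -1.0e+00]
```

```bash

python3 -m creep '[{"translation":[-8,16,20],"roll":0,"gripper":60},{"translation":[-8,16,55],"roll":0,"gripper":60},{"translation":[-8,16,90],"roll":0,"gripper":60},{"translation":[-8,16,120],"roll":0,"gripper":60},{"translation":[-8,16,140],"roll":0,"gripper":60}]'
python3 -m creep '[{"translation":[0,0,7],"roll":0,"gripper":60},{"translation":[0,0,10],"roll":0,"gripper":60},{"translation":[0,0,10],"roll":0,"gripper":60},{"translation":[0,0,10],"roll":0,"gripper":60}]'
python3 - <<'E'
from h import *
o=telemetry.get_obs()
cv2.imwrite('pics/w5.png',viewer.camera('wrist')); go(-121,142,25); print(o['grip_width'])
E
```

```text
time: 10.63
position: [0.4171, 0.1168, 0.0343]
tool_rot: [1.0, -0.021, -0.0, -0.0]
ft_force: [0.4, -0.3, -0.6]
grip_width: 0.0568
grip_force: 0.0
time: 10.97
position: [0.4173, 0.1182, 0.0273]
tool_rot: [1.0, -0.02, 0.001, -0.0]
ft_force: [-0.6, -0.2, 0.8]
grip_width: 0.0603
grip_force: 0.0
t 11.02 st [-177.5  143.6   27.6] shift [56.5  1.6  2.7] roll -0.0 F [0.3 0.7 0.3] tilt [ 2.6e-03  1.0e-04 -1.0e+00]
0.06026867385738961
```

View pics/w5.png

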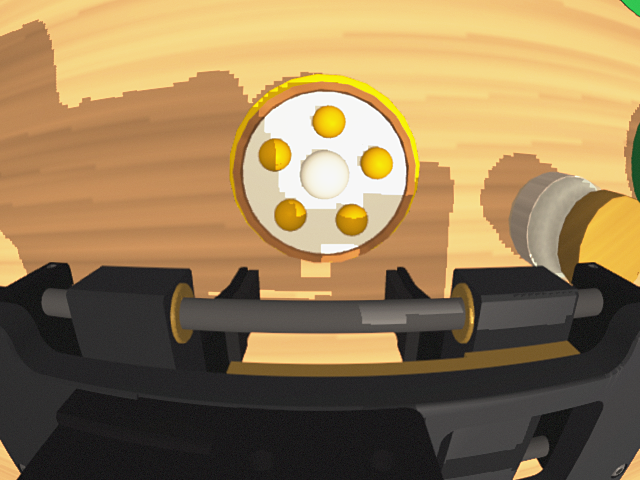

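The wrist view shows the yellow dish at (325,172), centred between the open fingers, with the jar clear at (590,230). Now I push it gently.

```bash

python3 -m creep '[{"translation":[8,1,1],"roll":0,"gripper":60},{"translation":[15,2,1],"roll":0,"gripper":60},{"translation":[20,2,1],"roll":0,"gripper":60},{"translation":[26,5,1],"roll":0,"gripper":60},{"translation":[36,10,1],"roll":0,"gripper":60}]'
python3 -m creep '[{"translation":[12,6,0],"roll":0,"gripper":60},{"translation":[24,13,0],"roll":0,"gripper":60},{"translation":[36,20,0],"roll":0,"gripper":60},{"translation":[48,27,0],"roll":0,"gripper":60},{"translation":[60,34,0],"roll":0,"gripper":60}]'
python3 -m creep '[{"translation":[12,7,0],"roll":0,"gripper":60},{"translation":[24,14,0],"roll":0,"gripper":60},{"translation":[34,20,0],"roll":0,"gripper":60},{"translation":[42,25,0],"roll":0,"gripper":60},{"translation":[48,28,0],"roll":0,"gripper":60}]'
python3 - <<'E'
from h import *
cv2.imwrite('pics/w6.png',viewer.camera('wrist')); go(0,57.5,25)
E
```

```text
time: 11.43
position: [0.4506, 0.1074, 0.0258]
tool_rot: [1.0, -0.019, -0.002, -0.0]
ft_force: [-2.4, 1.4, 1.5]
grip_width: 0.0601
grip_force: 1.4
time: 11.85
position: [0.5107, 0.0702, 0.0256]
tool_rot: [1.0, -0.019, -0.001, -0.0]
ft_force: [-1.8, 0.7, 1.4]
grip_width: 0.0603
grip_force: 1.4
time: 12.27
position: [0.5582, 0.0401, 0.0256]
tool_rot: [1.0, -0.02, 0.0, 0.0]
ft_force: [-2.1, 0.8, 1.6]
grip_width: 0.0598
grip_force: 1.5
t 12.32 st [-32.1  70.5  25.7] shift [32.1 13.   0.8] roll -0.03 F [ 0.6 -0.3 -0.4] tilt [ 2.6e-03 -6.0e-04 -1.0e+00]
```

View pics/w6.png

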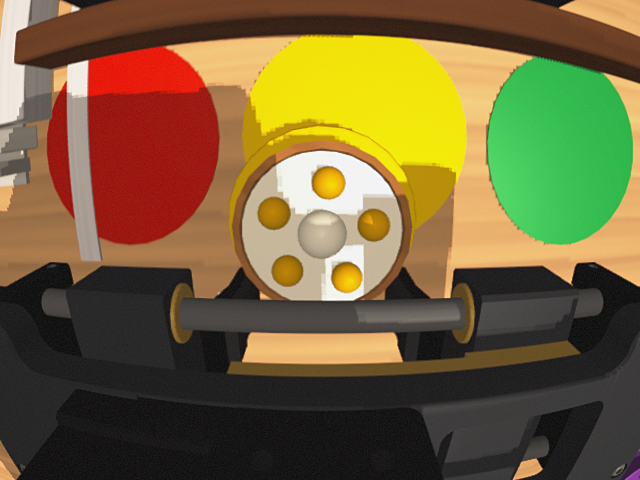

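```bash
cat >> h.py <<'E'
def wr(px,z,o=None):   # wrist pixels -> world at height z
    o=o or telemetry.get_obs(); i=viewer.camera_info('wrist'); K=i['intrinsics']; H=np.array(i['hand_eye'])
    d=(np.atleast_2d(np.asarray(px,float))-K[:2,2])/K[0,0]; th=np.linalg.norm(d,axis=1,keepdims=True)
    r=np.c_[np.sin(th)*d/th,np.cos(th)]; Rt=R.from_quat(o['tool_rot'])
    c=Rt.apply(H[:3,3])+o['position']; r=Rt.apply(r@H[:3,:3].T)
    return c+r*((z-c[2])/r[:,2])[:,None]
def circ(pts,z,r):
    P=wr(pts,z)[:,:2]; f=least_squares(lambda c:np.linalg.norm(P-c,axis=1)-r,P.mean(0))
    return toS([*f.x,0])[:2],(f.fun*1000).round(1)
E
python3 - <<'E'
from h import *
print('dish',circ([(231,222),(414,220),(322,126)],.02,.04))
print('green',circ([(487,140),(633,150),(560,244)],0,.052))
print('red',circ([(48,140),(133,244),(219,140)],0,.052))
print('yel',circ([(244,110),(466,130),(456,175),(437,208)],0,.052))
go(0,57.5,25)
E
```

```text
dish (array([ 1.9, 70.4]), array([-1.7, -1.7,  0.1]))
green (array([ 39. , -60.9]), array([0.3, 0.3, 0. ]))
red (array([ 39.2, 169.7]), array([-0.3, -0. , -0.3]))
yel (array([40.2, 55. ]), array([ 0.1,  0.3, -0.6,  0.4]))
t 12.32 st [-32.1  70.5  25.7] shift [32.1 13.   0.8] roll -0.03 F [ 0.6 -0.3 -0.4] tilt [ 2.6e-03 -6.0e-04 -1.0e+00]
```

```bash

python3 -m creep '[{"translation":[7,3,0],"roll":0,"gripper":60},{"translation":[15,7,0],"roll":0,"gripper":60},{"translation":[22,11,0],"roll":0,"gripper":60},{"translation":[27,14,0],"roll":0,"gripper":60},{"translation":[31,15,0],"roll":0,"gripper":60}]'
python3 -m creep '[{"translation":[1,0,0],"roll":0,"gripper":60},{"translation":[2,0,0],"roll":0,"gripper":60},{"translation":[2,0,0],"roll":0,"gripper":60}]'
python3 - <<'E'
from h import *
o=telemetry.get_obs();i=viewer.camera('wrist'); cv2.imwrite('pics/w7.png',i); go(3,55.5,25)
t=viewer.camera('top'); cv2.imwrite('pics/t7.png',t)
a=cv2.resize(i[0:330,170:520],(400,377)); b=cv2.resize(t[150:290,200:348],(400,378))[:377]
cv2.imwrite('pics/m7.png',np.hstack([a,b]))
E
```

```text
time: 12.73
position: [0.589, 0.0241, 0.0255]
tool_rot: [1.0, -0.019, 0.001, 0.0]
ft_force: [-0.8, 0.4, -0.2]
grip_width: 0.0599
grip_force: 0.9
time: 12.98
position: [0.59, 0.0246, 0.0255]
tool_rot: [1.0, -0.019, 0.0, 0.0]
ft_force: [0.2, -0.4, 0.2]
grip_width: 0.0598
grip_force: 0.3
t 13.03 st [-1.4 56.7 25.6] shift [4.4 1.2 0.6] roll 0.03 F [-0.6 -0.1  0.1] tilt [ 5.e-04 -2.e-04 -1.e+00]
```

View pics/m7.png

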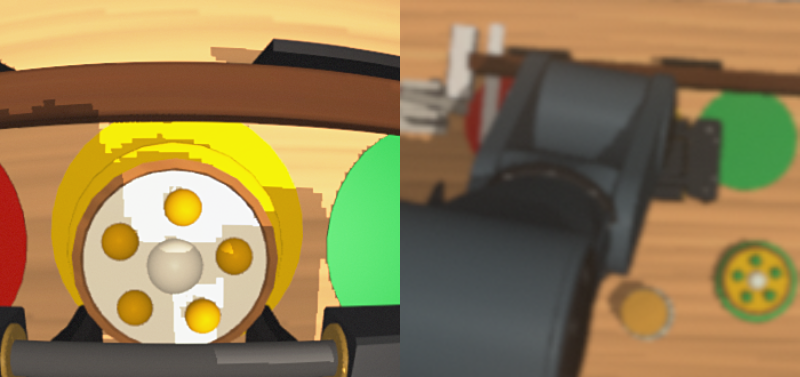

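In the wrist crop the dish rim spans about 229–412 px (far edge y≈124) and the mark about 215–434. The dish still needs to go a few mm further away from the robot.

```bash
python3 - <<'E'
from h import *
print('dish',circ([(229.5,214),(412,210),(321,124)],.02,.04))
i=cv2.imread('pics/w7.png')
# mark edge y extents from saturated yellow mask in rows 150..260
h=cv2.cvtColor(i,cv2.COLOR_BGR2HSV); m=cv2.inRange(h,(22,150,80),(34,255,255))
pts=[]
for v in range(140,245,12):
    u=np.nonzero(m[v,180:480])[0]+180; pts+= [(u[0],v),(u[-1],v)]
print(pts); print('mark',circ(pts,0,.052))
E
```

```text
dish (array([32.9, 57.4]), array([-1.7, -1.7,  0.5]))
[(np.int64(234), 140), (np.int64(415), 140), (np.int64(227), 152), (np.int64(422), 152), (np.int64(221), 164), (np.int64(428), 164), (np.int64(218), 176), (np.int64(430), 176), (np.int64(216), 188), (np.int64(433), 188), (np.int64(215), 200), (np.int64(434), 200), (np.int64(216), 212), (np.int64(433), 212), (np.int64(218), 224), (np.int64(431), 224), (np.int64(222), 236), (np.int64(427), 236)]
mark (array([36.4, 55.7]), array([-0.1, -0.1, -0.2, -0.2,  0.1,  0.2, -0.2, -0.6, -0.3, -0.2, -0.2,
       -0.1, -0.4, -0.3, -0.4, -0.3, -0.7, -0.6]))
```

```bash

python3 -m creep '[{"translation":[1,1,0],"roll":0,"gripper":60},{"translation":[2.5,1.5,0],"roll":0,"gripper":60},{"translation":[4,1.5,0],"roll":0,"gripper":60},{"translation":[4,1.5,0],"roll":0,"gripper":60},{"translation":[4,1.5,0],"roll":0,"gripper":60}]'
python3 -m creep '[{"translation":[-10,0,0],"roll":0,"gripper":60},{"translation":[-30,0,0],"roll":0,"gripper":60},{"translation":[-50,0,-20],"roll":0,"gripper":60},{"translation":[-60,0,-55],"roll":0,"gripper":60},{"translation":[-60,0,-90],"roll":0,"gripper":60}]'
python3 - <<'E'
from h import *
i=viewer.camera('wrist'); cv2.imwrite('pics/w8.png',i); go(-165,-79.4,130)
h=cv2.cvtColor(i,cv2.COLOR_BGR2HSV); m=cv2.inRange(h,(20,100,60),(36,255,255))
E
```

```text
time: 13.5
position: [0.5936, 0.0232, 0.0255]
tool_rot: [1.0, -0.019, -0.0, -0.0]
ft_force: [-0.8, -0.4, 0.3]
grip_width: 0.0599
grip_force: 0.5
time: 13.92
position: [0.5294, 0.026, 0.1149]
tool_rot: [1.0, -0.019, -0.004, -0.001]
ft_force: [0.9, -0.2, 0.2]
grip_width: 0.0599
grip_force: 0.0
t 13.97 st [-55.5  55.2 122. ] shift [-109.6  134.5   -8.8] roll 0.04 F [ 1.7 -0.2  2.7] tilt [ 0.0085 -0.0013 -1.    ]
```

View pics/w8.png

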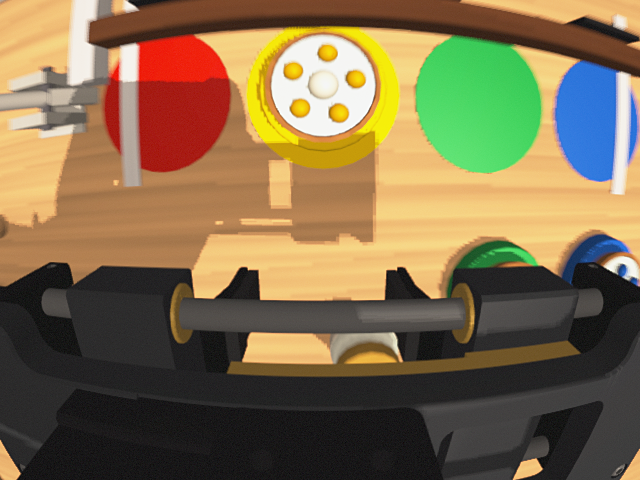

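The wrist view shows yellow on its mark at (323,85). The green dish comes next.

```bash

python3 -m creep '[{"translation":[-25,30,0],"roll":0,"gripper":60},{"translation":[-50,60,0],"roll":0,"gripper":60},{"translation":[-75,90,0],"roll":0,"gripper":60},{"translation":[-95,115,0],"roll":0,"gripper":60},{"translation":[-108,134,0],"roll":0,"gripper":60}]'
python3 -m creep '[{"translation":[0,0,0],"roll":0,"gripper":60},{"translation":[0,0,30],"roll":0,"gripper":60},{"translation":[0,0,60],"roll":0,"gripper":60},{"translation":[0,0,85],"roll":0,"gripper":60},{"translation":[0,0,90],"roll":0,"gripper":60}]'
python3 - <<'E'
from h import *
i=viewer.camera('wrist'); cv2.imwrite('pics/w9.png',i); go(-142,-79.4,25)
t=viewer.camera('top');cv2.imwrite('pics/t9.png',t)
for n in ('green','blue'): print(n,[(toS(w('top',np.array(r['bbox'][:2])+np.array(r['bbox'][2:])/2,.02)[0]),round(r['p'],2)) for r in viewer.recognise('top','dish_'+n)[:2]])
m=np.zeros(i.shape[:2],np.uint8)
h=cv2.cvtColor(i,cv2.COLOR_BGR2HSV); m=cv2.inRange(h,(50,100,40),(75,255,255)); m[260:]=0; m[:,:150]=0;m[:,480:]=0
n,l,st,c=cv2.connectedComponentsWithStats(m); print(st[1:][st[1:,4]>60])
E
```

```text
time: 14.38
position: [0.419, -0.1057, 0.1158]
tool_rot: [1.0, -0.02, 0.0, 0.0]
ft_force: [1.2, -0.3, 0.9]
grip_width: 0.06
grip_force: 0.0
time: 14.8
position: [0.4204, -0.1039, 0.0228]
tool_rot: [1.0, -0.019, -0.001, -0.001]
ft_force: [-0.5, -0.2, 0.2]
grip_width: 0.06
grip_force: 0.0
t 14.85 st [-165.7  -78.3   23.4] shift [23.7  1.1 -1.7] roll 0.03 F [-0.1  0.1 -0.3] tilt [-0.003   0.0017 -1.    ]
green [(array([-95.1, -83. ,  20. ]), 0.54)]
blue [(array([-236.7, -382.3,   20. ]), 0.95), (array([ -98.6, -178.1,   20. ]), 0.86)]
[[ 227   62  196  141 1484]
 [ 301   93   34   33  877]
 [ 359  125   33   33  860]
 [ 254  139   33   33  858]
 [ 347  188   32   33  829]
 [ 283  197   33   32  824]]
```

```bash

python3 -m creep '[{"translation":[9,0,-2],"roll":0,"gripper":60},{"translation":[17,0,-2],"roll":0,"gripper":60},{"translation":[23,0,-2],"roll":0,"gripper":60},{"translation":[30,-1,-2],"roll":0,"gripper":60},{"translation":[40,-2,-2],"roll":0,"gripper":60}]'
python3 -m creep '[{"translation":[12,-2,0],"roll":0,"gripper":60},{"translation":[24,-4,0],"roll":0,"gripper":60},{"translation":[36,-6,0],"roll":0,"gripper":60},{"translation":[48,-8,0],"roll":0,"gripper":60},{"translation":[60,-9,0],"roll":0,"gripper":60}]'
python3 -m creep '[{"translation":[12,-2,0],"roll":0,"gripper":60},{"translation":[24,-4,0],"roll":0,"gripper":60},{"translation":[36,-6,0],"roll":0,"gripper":60},{"translation":[46,-7,0],"roll":0,"gripper":60},{"translation":[54,-8,0],"roll":0,"gripper":60}]'
python3 -m creep '[{"translation":[3,0,0],"roll":0,"gripper":60},{"translation":[5,0,0],"roll":0,"gripper":60},{"translation":[6,0,0],"roll":0,"gripper":60},{"translation":[6,0,0],"roll":0,"gripper":60}]'
python3 - <<'E'
from h import *
i=viewer.camera('wrist'); cv2.imwrite('pics/w10.png',i); go(2,-59,25)
cv2.imwrite('pics/c10.png',cv2.resize(i[40:320,160:490],None,fx=2,fy=2))
E
```

```text
time: 15.42
position: [0.4599, -0.1032, 0.0282]
tool_rot: [1.0, -0.019, -0.001, -0.0]
ft_force: [-3.6, -0.9, 3.1]
grip_width: 0.0602
grip_force: 2.0
time: 15.83
position: [0.5208, -0.0964, 0.0279]
tool_rot: [1.0, -0.019, -0.001, -0.0]
ft_force: [-3.6, 0.2, 2.8]
grip_width: 0.0601
grip_force: 2.1
time: 16.25
position: [0.5759, -0.0908, 0.0279]
tool_rot: [1.0, -0.019, -0.0, -0.0]
ft_force: [-2.2, -0.1, 2.9]
grip_width: 0.06
grip_force: 2.1
time: 16.58
position: [0.5805, -0.0912, 0.0275]
tool_rot: [1.0, -0.019, -0.001, -0.0]
ft_force: [-2.4, 0.6, 3.4]
grip_width: 0.06
grip_force: 2.2
t 16.63 st [ -6.2 -59.5  27.5] shift [ 8.2 -0.5  2.5] roll 0.01 F [-1.7  1.   3.9] tilt [-1.2e-03  7.0e-04 -1.0e+00]
```

View pics/c10.png

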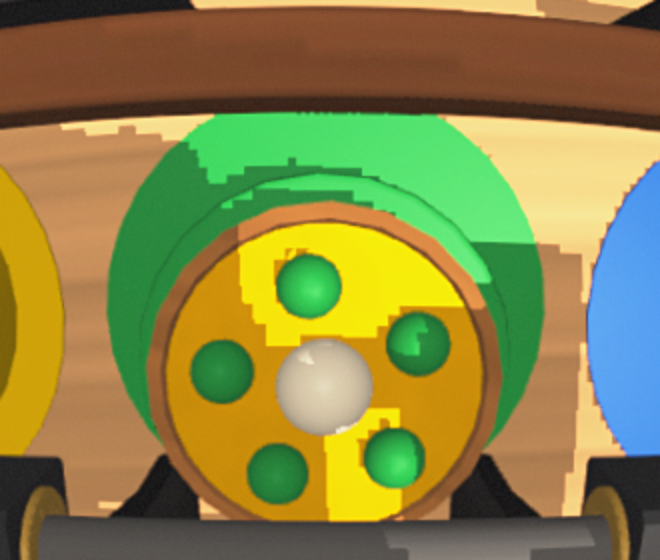

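The crop shows the green dish rim at x 140–507 (far edge y 174) and its mark at x 107–543, so it's nearly there.

```bash
cat >> h.py <<'E'
def markfit(f,lo,hi,rows):
    i=cv2.imread(f); h=cv2.cvtColor(i,cv2.COLOR_BGR2HSV); m=cv2.inRange(h,(lo,110,50),(hi,255,255)); p=[]
    for v in rows:
        u=np.nonzero(m[v,180:480])[0]+180; p+=[(u[0],v),(u[-1],v)]
    return circ(p,0,.052)
E
python3 - <<'E'
from h import *
print('dish',circ([(230,201),(413.5,205),(322.5,127)],.02,.04))
print('mark',markfit('pics/w10.png',50,75,range(130,215,12)))
E
```

```text
dish (array([ 27.3, -59. ]), array([-0.4, -0.4,  0.2]))
mark (array([ 35.8, -59.5]), array([ 0.1,  0.1, -0.1, -0.1,  0.1,  0.2, -0.2, -0.2, -0.4, -0.3, -0.4,
       -0.3, -0.6, -0.6, -0.2, -0.6]))
```

```bash

python3 -m creep '[{"translation":[2,0,0],"roll":0,"gripper":60},{"translation":[4.5,0,0],"roll":0,"gripper":60},{"translation":[7,0,0],"roll":0,"gripper":60},{"translation":[9,0,0],"roll":0,"gripper":60},{"translation":[9,0,0],"roll":0,"gripper":60}]'
python3 - <<'E'
from h import *
i=viewer.camera('wrist'); cv2.imwrite('pics/w11.png',i); go(0,-59,25)
E
python3 -m creep '[{"translation":[-10,0,0],"roll":0,"gripper":60},{"translation":[-30,0,0],"roll":0,"gripper":60},{"translation":[-50,0,-20],"roll":0,"gripper":60},{"translation":[-60,0,-55],"roll":0,"gripper":60},{"translation":[-80,20,-90],"roll":0,"gripper":60}]'
python3 -m creep '[{"translation":[-25,30,0],"roll":0,"gripper":60},{"translation":[-50,60,0],"roll":0,"gripper":60},{"translation":[-75,90,0],"roll":0,"gripper":60},{"translation":[-80,106,0],"roll":0,"gripper":60},{"translation":[-80,106,0],"roll":0,"gripper":60}]'
python3 - <<'E'
from h import *
go(-160,-186,25)
t=viewer.camera('top');cv2.imwrite('pics/t12.png',t)
for n in ('green','blue','yellow'): print(n,[(toS(w('top',np.array(r['bbox'][:2])+np.array(r['bbox'][2:])/2,.02)[0]),round(r['p'],2)) for r in viewer.recognise('top','dish_'+n)[:3]])
cv2.imwrite('pics/c12.png',cv2.resize(t[140:340,130:480],None,fx=2.25,fy=2.25,interpolation=cv2.INTER_CUBIC))
E
```

```text
time: 17.05
position: [0.5914, -0.0922, 0.0276]
tool_rot: [1.0, -0.019, 0.001, 0.0]
ft_force: [-0.6, -0.6, 1.5]
grip_width: 0.0599
grip_force: 1.5
t 17.1 st [  4.7 -60.1  27.6] shift [-4.7 -1.1  2.6] roll 0.01 F [-0.9  0.2  0.3] tilt [ 2.2e-03 -7.0e-04 -1.0e+00]
time: 17.52
position: [0.5112, -0.1056, 0.115]
tool_rot: [1.0, -0.018, 0.0, -0.001]
ft_force: [1.1, -1.2, 0.8]
grip_width: 0.0602
grip_force: 0.0
time: 17.93
position: [0.427, -0.2142, 0.1154]
tool_rot: [1.0, -0.022, 0.002, 0.002]
ft_force: [0.8, 0.1, -0.3]
grip_width: 0.06
grip_force: 0.0
t 17.93 st [-154.7 -188.4  115.4] shift [-5.6 -2.6 90.4] roll -0.28 F [ 0.8  0.1 -0.3] tilt [ 0.0033 -0.0032 -1.    ]
green [(array([ 38.9, -61.7,  20. ]), 0.75), (array([ 49.3, 263.6,  20. ]), 0.62)]
blue [(array([-242.1, -386.7,   20. ]), 0.72), (array([ -85.7, -166.9,   20. ]), 0.62), (array([-218.1, -236.7,   20. ]), 0.53)]
yellow [(array([-158.6,  402. ,   20. ]), 0.34)]
```

View pics/c12.png

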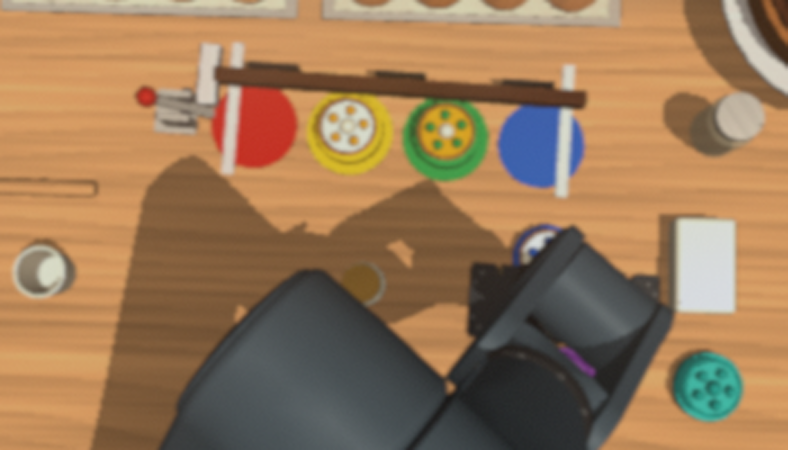

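Yellow and green sit on their marks in the top view, at crop (348,127) and (446,131). Blue is still at its place, so I go down behind it.

```bash

python3 -m creep '[{"translation":[-6,-2,0],"roll":0,"gripper":60},{"translation":[-6,-2,25],"roll":0,"gripper":60},{"translation":[-6,-2,50],"roll":0,"gripper":60},{"translation":[-6,-2,75],"roll":0,"gripper":60},{"translation":[-6,-2,87],"roll":0,"gripper":60}]'
python3 - <<'E'
from h import *
i=viewer.camera('wrist'); cv2.imwrite('pics/w13.png',i); go(-160,-186,25)
h=cv2.cvtColor(i,cv2.COLOR_BGR2HSV); m=cv2.inRange(h,(105,110,40),(125,255,255)); m[260:]=0
n,l,st,c=cv2.connectedComponentsWithStats(m); print(st[1:][st[1:,4]>60])
E
```

```text
time: 18.55
position: [0.4204, -0.2059, 0.0259]
tool_rot: [1.0, -0.018, -0.001, -0.001]
ft_force: [-1.0, -0.5, 0.1]
grip_width: 0.06
grip_force: 0.0
t 18.6 st [-162.3 -180.    24.8] shift [ 2.3  6.  -0.3] roll 0.14 F [-0.8 -0.1 -1.2] tilt [-0.0045  0.0038 -1.    ]
[[ 244   62  187  176 1487]
 [ 325   91   33   32  827]
 [ 378  127   32   32  788]
 [ 275  130   32   32  812]
 [ 360  187   31   31  759]
 [ 298  189   31   31  780]]
```

```bash

python3 -m creep '[{"translation":[3,6,0],"roll":0,"gripper":60},{"translation":[12,6,0],"roll":0,"gripper":60},{"translation":[19,6,0],"roll":0,"gripper":60},{"translation":[26,6,0],"roll":0,"gripper":60},{"translation":[36,5,0],"roll":0,"gripper":60}]'
python3 -m creep '[{"translation":[12,-1,0],"roll":0,"gripper":60},{"translation":[24,-2,0],"roll":0,"gripper":60},{"translation":[36,-3,0],"roll":0,"gripper":60},{"translation":[48,-5,0],"roll":0,"gripper":60},{"translation":[60,-6,0],"roll":0,"gripper":60}]'
python3 -m creep '[{"translation":[12,-1,0],"roll":0,"gripper":60},{"translation":[24,-2,0],"roll":0,"gripper":60},{"translation":[36,-3,0],"roll":0,"gripper":60},{"translation":[46,-4,0],"roll":0,"gripper":60},{"translation":[54,-5,0],"roll":0,"gripper":60}]'
python3 -m creep '[{"translation":[3,0,0],"roll":0,"gripper":60},{"translation":[5,0,0],"roll":0,"gripper":60},{"translation":[6,0,0],"roll":0,"gripper":60},{"translation":[6,0,0],"roll":0,"gripper":60}]'
python3 - <<'E'
from h import *
i=viewer.camera('wrist'); cv2.imwrite('pics/w14.png',i); go(4.5,-174.5,25)
cv2.imwrite('pics/c14.png',cv2.resize(i[40:320,160:490],None,fx=2,fy=2))
print('mark',markfit('pics/w14.png',100,128,range(130,215,12)))
E
```

```text
time: 19.02
position: [0.4571, -0.2141, 0.0289]
tool_rot: [1.0, -0.019, -0.0, -0.0]
ft_force: [-2.4, 0.3, 2.1]
grip_width: 0.0599
grip_force: 1.4
time: 19.43
position: [0.5175, -0.2099, 0.0287]
tool_rot: [1.0, -0.019, -0.001, -0.0]
ft_force: [-3.9, 0.1, 2.2]
grip_width: 0.06
grip_force: 1.7
time: 19.85
position: [0.5722, -0.2075, 0.0286]
tool_rot: [1.0, -0.019, 0.0, 0.0]
ft_force: [-3.4, 0.1, 2.9]
grip_width: 0.06
grip_force: 1.9
time: 20.18
position: [0.5765, -0.2076, 0.028]
tool_rot: [1.0, -0.019, -0.001, -0.0]
ft_force: [-3.8, 1.8, 3.1]
grip_width: 0.06
grip_force: 2.5
t 20.23 st [  -5.6 -176.    28. ] shift [10.1 -1.5  3. ] roll 0.0 F [-3.8  1.8  3.5] tilt [-1.e-03  8.e-04 -1.e+00]
mark (array([  35.7, -174.4]), array([ 0.1, -0.1, -0.1, -0. ,  0. ,  0.1,  0.1, -0.3, -0.1, -0. , -0.7,
       -0.6, -0.5, -0.4, -0.6, -0.6]))
```

View pics/c14.png

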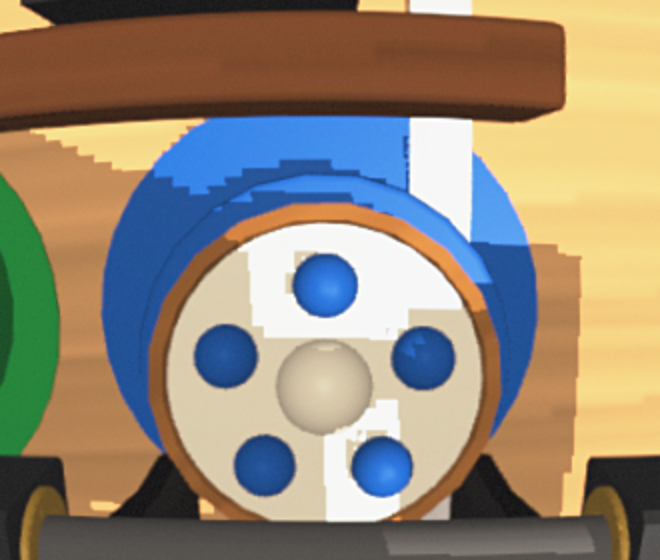

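The blue rim spans x 140–507 with its far edge at y 174, the same relation to the fingers as green had. It needs about 8 mm more.

```bash

python3 -m creep '[{"translation":[2,-1,0],"roll":0,"gripper":60},{"translation":[4,-1,0],"roll":0,"gripper":60},{"translation":[6,-1,0],"roll":0,"gripper":60},{"translation":[7,-1,0],"roll":0,"gripper":60},{"translation":[7,-1,0],"roll":0,"gripper":60}]'
python3 - <<'E'
from h import *
go(3,-174.5,25)
E
python3 -m creep '[{"translation":[-10,0,0],"roll":0,"gripper":60},{"translation":[-30,0,0],"roll":0,"gripper":60},{"translation":[-50,0,-20],"roll":0,"gripper":60},{"translation":[-60,0,-55],"roll":0,"gripper":60},{"translation":[-60,0,-95],"roll":0,"gripper":60}]'
python3 -m creep '[{"translation":[-30,25,-10],"roll":0,"gripper":60},{"translation":[-60,50,-20],"roll":0,"gripper":60},{"translation":[-90,75,-30],"roll":0,"gripper":60},{"translation":[-110,105,-40],"roll":0,"gripper":60},{"translation":[-120,135,-50],"roll":0,"gripper":60}]'
python3 -m creep '[{"translation":[0,30,0],"roll":0,"gripper":60},{"translation":[0,60,0],"roll":0,"gripper":60},{"translation":[0,60,0],"roll":0,"gripper":60}]'
python3 - <<'E'
from h import *
go(0,0,25)
t=viewer.camera('top');cv2.imwrite('pics/t15.png',t); s=viewer.camera('side'); cv2.imwrite('pics/s15.png',s); scene(t)
cv2.imwrite('pics/c15.png',cv2.resize(t[150:300,200:410],(798,570),interpolation=cv2.INTER_CUBIC))
E
```

```text
time: 20.65
position: [0.5847, -0.2073, 0.0279]
tool_rot: [1.0, -0.019, 0.0, 0.0]
ft_force: [-2.8, 0.0, 3.4]
grip_width: 0.0601
grip_force: 2.3
t 20.65 st [   2.5 -175.4   27.9] shift [ 0.5 -0.9  2.9] roll 0.02 F [-2.8  0.   3.4] tilt [ 7.e-04 -2.e-04 -1.e+00]
time: 21.07
position: [0.5213, -0.2037, 0.1214]
tool_rot: [1.0, -0.02, -0.003, -0.002]
ft_force: [0.4, -0.7, -0.1]
grip_width: 0.06
grip_force: 0.0
time: 21.48
position: [0.3975, -0.3359, 0.1735]
tool_rot: [1.0, -0.02, 0.0, 0.0]
ft_force: [1.2, 0.0, -0.2]
grip_width: 0.0599
grip_force: 0.0
time: 21.73
position: [0.3985, -0.4037, 0.1742]
tool_rot: [1.0, -0.022, 0.003, 0.005]
ft_force: [0.1, -1.0, -0.1]
grip_width: 0.0597
grip_force: 0.0
t 21.73 st [-175.8 -378.8  174.2] shift [ 173.2 -381.1  146.4] roll -0.24 F [ 0.1 -1.  -0.1] tilt [ 0.0067 -0.011  -0.9999]
mark red (array([ 39.3, 172. ]), np.float64(1.7), 893)
mark yellow (array([37.4, 54.7]), np.float64(1.5), 564)
mark green (array([ 38.9, -57. ]), np.float64(3.1), 423)
mark blue (array([  39.1, -174.7]), np.float64(3.2), 364)
dish blue 0.61 [  35.7 -176.4] fit (array([  29.4, -167.9]), np.float64(6.8), 416)
dish green 0.6 [ 42.  -61.5] fit (array([ 32.8, -56.7]), np.float64(6.2), 368)
dish yellow 0.69 [33.7 52.1] fit (array([27.7, 60.2]), np.float64(8.6), 551)
dish yellow 0.27 [ 38.1 -59.2] fit (array([ 49.5, -59.2]), np.float64(4.3), 239)
```

View pics/c15.png

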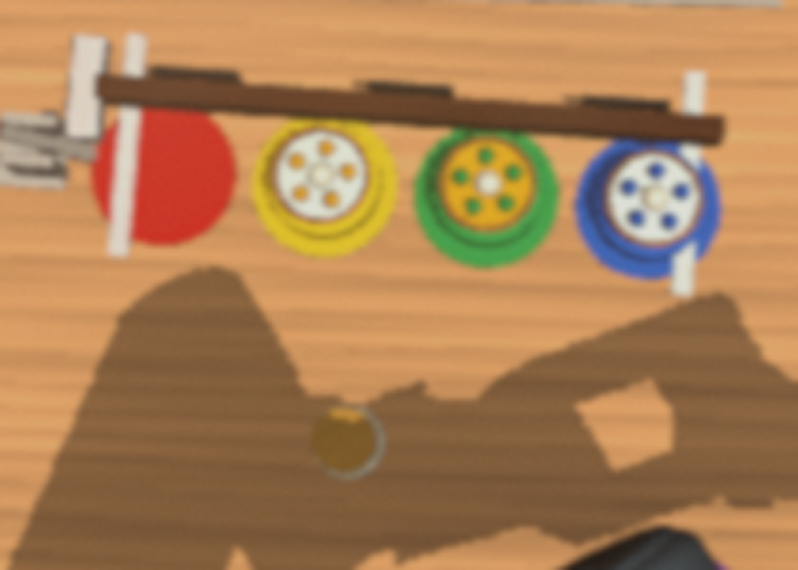

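View pics/s15.png

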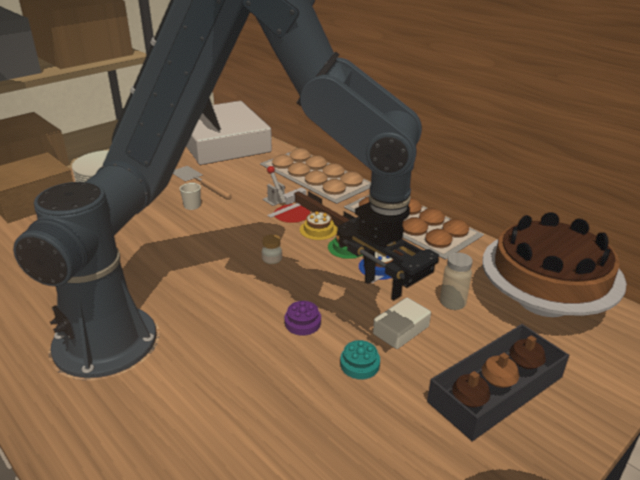

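```bash
python3 - <<'E'
from h import *
for n,c,y in [('yellow',(322,175),57.5),('green',(488,182),-57.5),('blue',(655,197),-172.5)]:
    p=np.array(c)/3.8+[200,150]
    print(n,[toS(w('top',p,z)[0])[:2] for z in (.035,.045)],'mark',y)
print('red mark crop ctr',toS(w('top',np.array([164,174])/3.8+[200,150],0)[0]))
o=telemetry.get_obs(); print(o['time'])
E
```

```text
yellow [array([37.7, 54.5]), array([36.1, 53.6])] mark 57.5
green [array([ 40.5, -60.5]), array([ 38.9, -60.5])] mark -57.5
blue [array([  37.7, -176.4]), array([  36.1, -175.5])] mark -172.5
red mark crop ctr [ 36.5 170.1   0. ]
21.9833
```

All three dishes are upright and within about 3 mm of their mark centres. The rail is home, the lever locked and the arm clear of everything.

```bash
python3 -c "
from rig import hand_in
print(hand_in())"
```

```text
the job is handed in; nothing more can be done
None
```

The job is done and handed in: the rail is home, the lever is locked, and the yellow, green and blue dishes sit upright within about 3 mm of their mark centres; no red dish was on the counter.

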